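# Unlatch the weight case and put the check weight on the balance

### The job

The balance is due for its check: unlatch the grey steel weight case by lifting the lever of its draw latch past centre until the hook drops free of the bar on the front of the case, then swing the lid right back so that it stays open. Take out the taller of the two check weights and stand it in the middle of the balance pan, setting it down gently rather than dropping it. Leave the short weight in its pocket, and do not shift the balance or disturb the other things on the worktop.

Things in the scene. Friction and masses are not known exactly. Their poses are not given: they have to be found in the camera images.
- case: Fixed box of grey sheet steel, 170 deep (x) x 240 wide (y) x 99 mm high with its lid; walls 78 mm high, 3 thick. Origin: centre of its underside; x points from the latch side (front) to the hinged back, y to its left. In it, black foam (top 35 mm up) with two round pockets, 22 mm in front of the middle and 45 mm left and right of it, floor 5 mm up; which weight is in which pocket varies.
- latch_lever (a joint): Steel lever on the middle of the lid's front edge, hinged along y. 0 = shut: it lies back over the lid, its end raised. Grows as the end is lifted up and over to the front. Up to dead centre, near 0.35 rad, the hook's spring holds it down (2 to 6 N at the end); beyond, it throws it open. Stop at 2.0 rad, leaning out over the front; it stays open by friction.
- lever_tip (a point): Middle of the raised free end of the lever, which is a 22 mm wide, 3 mm thick strip. Shut, this end stands 39 mm above the lid's top face, 64 mm behind and 30 mm above the lever's hinge, and nothing lies behind it on the lid, so that fingers can stand behind or reach under it.
- lever_hinge (a point): Point on the lever's hinge axis, midway across, 14 mm in front of the case's front face and 9 mm above the lid's top face. It moves with the lid.
- hook_tip (a point): Middle of the bottom bend of the draw hook that hangs from the lever in front of the case. Shut, it bears up under the keeper bar; once the lever is over, it drops and swings some 20 mm forward, clear of the bar.
- keeper (a point): Point 4.5 mm below the axis of the keeper bar (5 mm round, along y, its axis 60 mm above the worktop and 12 mm in front of the case's front face): where the shut hook_tip lies.
- lid (a joint): Lid angle about the hinge along its upper back edge (axis along the case's y). 0 = shut, 1.87 rad = right back on its stop. The hook locks it until it is free. The hinge is stiff (about 5 N at a knob lifts it): past about 0.8 rad the lid stays where it is left, below that it falls shut.
- lid_hinge (a point): Point on the lid's hinge axis, midway across, 80 mm above the worktop and 87 mm behind the middle of the case.
- knob_left (a point): Left of two upright black pull knobs on the lid, 16 mm in diameter and 30 mm tall, 23 mm behind the lid's front edge and 85 mm to the left of the lever. The point is on the knob's axis, 21 mm above the lid. Pinched along the hinge direction it can turn between the fingers as the lid goes round. Turns with the lid.
- knob_right (a point): The same knob on the right, 85 mm to the right of the lever.
- weight_tall_mid (a point): The tall brass check weight, about 0.45 kg: 38 mm in diameter, 76 mm tall, a 42 mm high cylinder with a neck and a knob on top (21 mm in diameter, 12 mm high, its middle 29 mm above this point). The point is on its axis, half-way up; z is its axis. Lift it straight up out of its pocket.
- weight_short_mid (a point): The short brass check weight, 0.2 kg: 38 mm in diameter and 51 mm tall, with the same knob. The point is on its axis, half-way up.
- balance: Small loose bench balance, 210 (x) x 160 (y) x 46 mm, 0.6 kg. Origin: centre of its underside; the keys and display are at its -x end.
- pan (a point): Centre of the upper face of the balance's round steel pan (114 mm in diameter), 46 mm above the worktop.
- mug: White mug, 78 mm in diameter, 97 mm tall; bystander. Origin: centre of its underside.
- beaker_small: Small empty glass beaker, 54 mm in diameter, 70 mm tall; bystander. Origin: centre of its underside.
- stop_watch: Black stopwatch lying flat, 71 x 59 x 17 mm; bystander. Origin: centre of its underside.

How it is judged:
On the way, in this order (a step that is already met when the one before it is completed fails the run):
1. the lever is lifted past centre and the hook is off the keeper bar (value of joint latch_lever above 0.8 rad and distance between hook_tip and keeper above 0.01 m), for 0.2 s.
2. the lid is swung right back (value of joint lid above 1.65 rad), for 0.2 s.
At the end, for the whole second after the job is handed in: The lid is right back (over 1.65 rad), the tall weight stands upright on the pan within 25 mm of its centre, the short weight is within 15 mm of where it stood in the case, the balance within 30 mm of where it stood (value of joint lid above 1.65 rad and horizontal distance between weight_tall_mid and pan below 0.025 m and z of weight_tall_mid in the frame of pan between 0.034 and 0.042 m and angle between weight_tall_mid's own z axis and vertical below 0.08 rad and distance of weight_short_mid from where it was at the start of the episode below 0.015 m and distance of balance from where it was at the start of the episode below 0.03 m); the robot touches nothing.
It fails at once if the tall weight is slammed on the balance (over 80 N) or let fall from more than about 5 mm (contact force between weight_tall and balance above 80 N or (contact force between the fingers and weight_tall below 0.2 N and linear speed of weight_tall above 0.32 m/s)).
It fails at once if the mug, the beaker or the stopwatch is shifted more than 4 cm or tipped over (distance of any of mug, beaker_small, stop_watch from where it was at the start of the episode above 0.04 m or angle between any of mug, beaker_small's own z axis and vertical above 0.6 rad).
It also fails if it takes over 54 s, if anything falls off the work surface, if the arm or the gripper's body presses on something with over 40 N, if the wrist force passes 120 N, or if a joint passes its speed limit or range.

### The arm

A 7-joint arm with a two-finger parallel gripper is mounted at the origin on a cart in front of the work surface, level with it; the furniture and walls round the work are solid. World frame = base frame: x ahead of the robot, y to its left, z up, the work surface at z = 0. Lengths are in m, angles in rad, forces in N, time in s.
With the tool pointing down it reaches from about 0.425 to 0.925 m from the base axis. Payload 6.8 kg.
Tool frame: the origin (TCP) lies between the finger pads; the fingertips stand 22 mm ahead of it and the grasp point (between the pads) lies 3 mm ahead of it; z points along the fingers, y is the direction in which the jaws open and shut (so a half turn about z gives the same grasp; the last joint's range is limited). The gripper opens to 85 mm and grips with 20 to 120 N. Pads are 22 mm wide; open, the fingers measure 114 mm over their backs; the gripper's body (76 mm by 85 mm) begins 54 mm behind the grasp point. The pads swing forward as they close: fully open they stand 13 mm farther back than shut.
Start: joints at [-1.39, 0.477, 0.022, 1.555, -0.011, 1.109, -0.083], TCP at [0.192, 0.647, 0.253] pointing down, gripper open.
Joint ranges: [-2.96, 2.96], [-0.34, 2.1], [-1.41, 1.46], [0.24, 2.44], [-1.37, 4.51], [0.17, 1.92], [-2.96, 2.96]. Speed limits (rad/s): [2.39, 2.39, 3.14, 3.14, 3.14, 3.14, 3.14].

### API

Orientations are given as a unit quaternion [w, x, y, z].
In Python, from station import bot gives the robot as it stands. The module is installed in compiled form; this text tells all that it offers.
- The arm moves only by the tool drive_tool, never from a script. Its argument "series" is one flat list of numbers, 7 for each row, row after row: the opening, from -1 (shut) to 1 (fully open), then the shift along the tool's x, y, z in mm, then the turn, a rotation vector about the tool's x, y, z in rad. In form: [jaw, x, y, z, wx, wy, wz, jaw, x, y, z, wx, wy, wz, ...]. A call has 1 to 12 rows; each row shifts and turns the commanded pose from where the row before left it, along the tool's axes as they then stand; what a row does not reach is not made up. A row lasts 1/8 s, in which the tool goes at most 62.5 mm and 10.7 degrees, less where a joint would pass 70% of its speed; a pose out of reach is approached as far as the arm can. A call with a gripper value outside its range is refused whole. The fingers move at their own pace and stop on an object; "force" is the grip in N (left out, the last holds). Time passes only in rows, so rows that do not move let the fingers close. It gives the time, the measured TCP pose, the force and the opening at its end, in the units of the state.
- bot.get_obs(): the state, without advancing time (a new reading comes with each control period).
- bot.read_camera(name): name is "scene" or "side" or "wrist"; returns a dict with "pixels" (480x640x3 uint8, blue, green, red), "camera_matrix" (3x3 intrinsics, pixels), "rvec" (rotation vector, rad) and "tvec" (3), from world to camera coordinates, as OpenCV has them. Camera axes: x right, y down, z forward; pixel columns grow to the right and rows downward; lengths in m; the calibration is good to about 2 mm. The wrist camera is an equidistant fisheye: a pixel r from the principal point sees the ray r / f radians off the axis. A picture is of the moment at which its call begins. There is no depth.
- bot.hand_in(): hands the job in, once; it reports no verdict.
The state is a dict: "t": time; "q": joint angles; "joint_vel": joint speeds; "joint_torque": joint torques, N m; "eef_pos": TCP position; "tool_rot": TCP orientation; "contact_force": force on the tool from outside, world axes, zero at the start; "torque": the same for the moment, N m; "gripper_width": opening from 0.0 (shut) to 1.0 (fully open).
Only numpy, scipy, OpenCV 4.12 (cv2) and the standard library are available. Lean on these libraries where they do the work, as an engineer would, in place of code of your own. Each camera call takes 0.05 s, during which the arm holds its last target. There are 200 camera calls.

## Working session

There is one attempt and no reset: what is moved stays moved. The work goes in short steps, Python scripts to look and compute and a tool call to move; the robot and the scene stay as the last step left them, time stands still between calls to the robot, and variables do not carry over. Pictures are saved under pics/ and viewed, about 8 in all and at most 12, crops included, and the job is handed in when it is done.

Besides the shell and the picture viewer there is one more tool, called after "Request:" as a command line: name --argument value ..., lists and objects as JSON in quotes. drive_tool: Moves the arm, as the interface text tells. Its arguments: {"type":"object","properties":{"series":{"type":"array"},"force":{"type":"number"}},"required":["series"]}

```bash
mkdir -p pics
cat > h.py <<'E'
import cv2,numpy as np
from station import bot
from scipy.spatial.transform import Rotation as R
def cam(n):
    c=bot.read_camera(n);c['R']=cv2.Rodrigues(np.array(c['rvec'],float))[0];c['t']=np.array(c['tvec'],float).ravel();c['K']=np.array(c['camera_matrix']);c['n']=n;return c
def ray(c,u,v):
    K=c['K'];x=(u-K[0,2])/K[0,0];y=(v-K[1,2])/K[1,1]
    if c['n']=='wrist':
        r=np.hypot(x,y);s=np.sin(r)/max(r,1e-9);d=np.array([x*s,y*s,np.cos(r)])
    else: d=np.array([x,y,1.])
    return -c['R'].T@c['t'],c['R'].T@d
def onz(c,u,v,z):
    o,d=ray(c,u,v);return o+d*(z-o[2])/d[2]
def proj(c,p):
    q=c['R']@np.array(p,float)+c['t'];K=c['K']
    if c['n']=='wrist':
        r=np.hypot(q[0],q[1]);a=np.arctan2(r,q[2])/max(r,1e-9);return K[0,0]*q[0]*a+K[0,2],K[1,1]*q[1]*a+K[1,2]
    return K[0,0]*q[0]/q[2]+K[0,2],K[1,1]*q[1]/q[2]+K[1,2]
E
python3 - <<'E'
from h import *
np.set_printoptions(precision=3,suppress=True)
for n in('scene','side'):
    c=cam(n);cv2.imwrite(f'pics/{n}0.png',c['pixels']);np.savez(f'{n}0.npz',**c);print(n,-c['R'].T@c['t'],c['K'][0,0])
o=bot.get_obs();print(o['t'],o['eef_pos'],R.from_quat(np.roll(o['tool_rot'],-1)).as_matrix())
E
```

```text
scene [-0.624  0.888  0.741] 614.7986750599855
side [ 0.164 -0.881  0.729] 440.8445685199585
0.1 [0.192 0.647 0.252] [[-0.959  0.285 -0.   ]
 [ 0.285  0.959 -0.002]
 [-0.    -0.002 -1.   ]]
```

View pics/scene0.png

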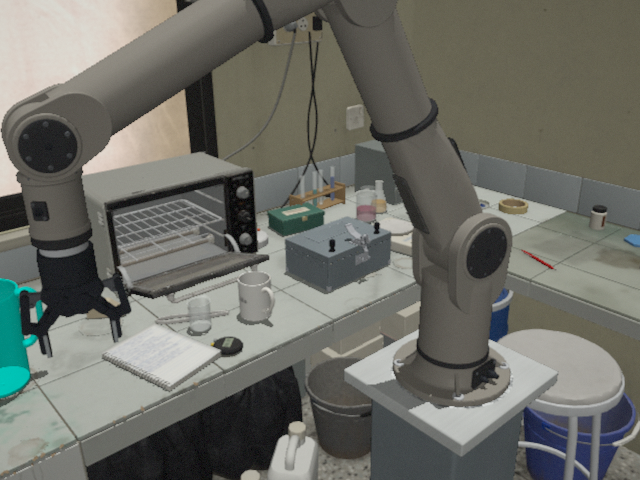

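View pics/side0.png

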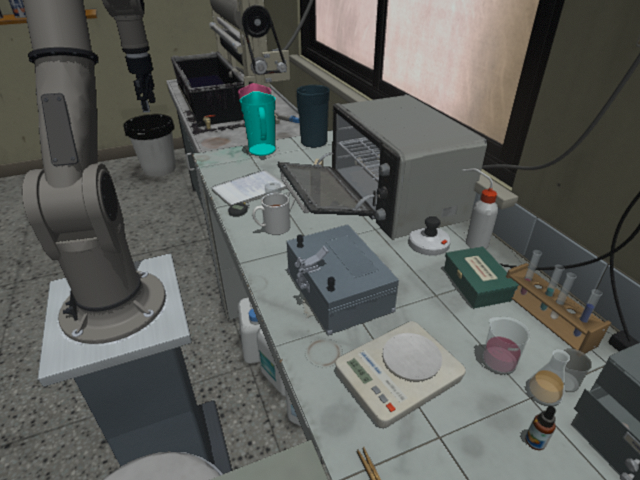

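Scene view: case with knobs at about (332,244) and (377,229) and lever at (357,237). Side view: knobs (300,241) and (331,283), lever at (313,258), pan at (412,355), and the oven to the left of the case.

```bash
cat > m1.py <<'E'
from h import *
np.set_printoptions(precision=4,suppress=True)
C={}
for n in('scene','side'):
    d=np.load(f'{n}0.npz',allow_pickle=True);C[n]={k:d[k] for k in d};C[n]['n']=n
def dark(c,u,v,r=12):
    g=c['pixels'][v-r:v+r,u-r:u+r].max(2);m=(g<45).astype(np.uint8)
    n,l,s,ce=cv2.connectedComponentsWithStats(m);i=1+np.argmax(s[1:,4]);x,y,w,h,a=s[i];return u-r+ce[i][0],v-r+ce[i][1],w,h,a
def tri(ps):
    A=np.zeros((3,3));b=np.zeros(3)
    for c,u,v in ps:
        o,d=ray(c,u,v);d=d/np.linalg.norm(d);P=np.eye(3)-np.outer(d,d);A+=P;b+=P@o
    p=np.linalg.solve(A,b);return p,[np.round(np.subtract(proj(c,p),(u,v)),1) for c,u,v in ps]
for nm,a,b in(('L',(332,244),(300,241)),('R',(377,229),(331,283))):
    A=dark(C['scene'],*a);B=dark(C['side'],*b);print(nm,A,B,tri([(C['scene'],*A[:2]),(C['side'],*B[:2])]))
c=C['side'];hsv=cv2.cvtColor(c['pixels'],cv2.COLOR_BGR2HSV)
# pan: ellipse
g=cv2.cvtColor(c['pixels'],cv2.COLOR_BGR2GRAY)
big=cv2.resize(c['pixels'][215:425,275:475],None,fx=4,fy=4,interpolation=2)[:600]
cv2.imwrite('pics/crop_side.png',cv2.resize(c['pixels'][220:420,280:480],(600,600),interpolation=2))
print(onz(c,412,355,.046))
for nm,cc,u,v,z in(('mug',c,276,232,0),('watch',c,238,210,.01)): print(nm,onz(cc,u,v,z))
print('beaker',onz(C['scene'],200,331,0),'mug',onz(C['scene'],255,318,0),'oven corner',onz(c,386,232,0.02))
E
python3 m1.py
```

```text
L (np.float64(331.8723404255319), np.float64(245.40425531914894), np.int32(5), np.int32(12), np.int32(47)) (np.float64(299.5), np.float64(241.07692307692307), np.int32(6), np.int32(11), np.int32(52)) (array([ 0.4415, -0.0765,  0.1121]), [array([0., 0.]), array([ 0., -0.])])
R (np.float64(376.4), np.float64(227.825), np.int32(5), np.int32(11), np.int32(40)) (np.float64(330.52054794520546), np.float64(283.90410958904107), np.int32(7), np.int32(13), np.int32(73)) (array([ 0.4478, -0.2458,  0.1122]), [array([-0., -0.]), array([-0. ,  0.1])])
[ 0.5409 -0.4283  0.046 ]
mug [0.4447 0.1383 0.    ]
watch [0.3696 0.2837 0.01  ]
beaker [0.4746 0.3019 0.    ] mug [0.4374 0.1741 0.    ] oven corner [ 0.7219 -0.0108  0.02  ]
```

View pics/crop_side.png

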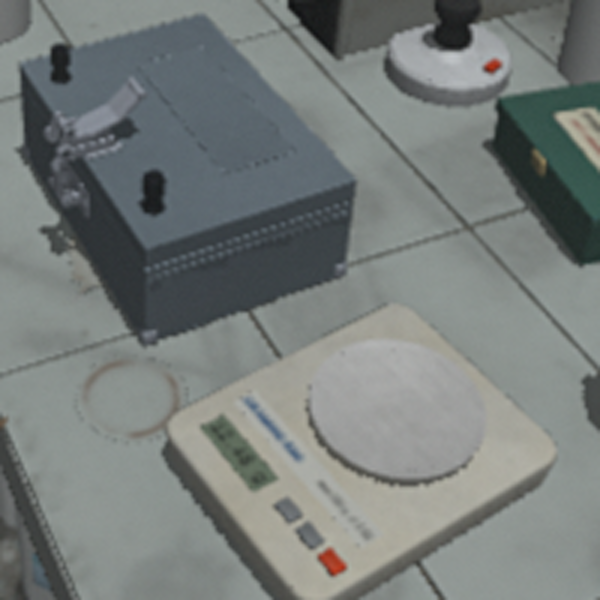

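```bash
cat >> h.py <<'E'
def Rt(yaw,tilt=0):  # tool y along case y at yaw; tilt about tool +y
    c,s=np.cos(yaw),np.sin(yaw)
    return R.from_matrix(np.array([[-c,-s,0],[-s,c,0],[0,0,-1]]).T.T@np.eye(3))*R.from_rotvec([0,tilt,0])
def obs():
    o=bot.get_obs();return o,np.array(o['eef_pos']),R.from_quat(np.roll(o['tool_rot'],-1))
def plan(wps,start=None):
    "wps: list of (pos,Rot,nrows) ; prints tool-frame shift mm and rotvec per row"
    o,p,q=obs()
    if start: p,q=start
    print('t',o['t'],'p',np.round(p,4),'F',np.round(o['contact_force'],1),'w',o['gripper_width'],'q',np.round(o['q'],2))
    for P,Q,n in wps:
        P=np.array(P,float);dw=(q.inv()*Q).as_rotvec()/n;dp=(P-p)/n
        for i in range(n):
            print(np.round(q.inv().apply(dp)*1e3,1).tolist(),np.round(dw,3).tolist());q=q*R.from_rotvec(dw);p=p+dp
        print('--')
E
python3 - <<'E'
from h import *
Q=Rt(.037);print(Q.as_matrix().round(3))
plan([((.41,.30,.27),Q,7),((.475,-.16,.25),Q,8)])
E
```

```text
[[-0.999 -0.037  0.   ]
 [-0.037  0.999  0.   ]
 [-0.     0.    -1.   ]]
t 0.1 p [0.1921 0.6466 0.2524] F [ 1.  -0.5  0.3] w 1.0026250734170539 q [-1.39  0.48  0.02  1.56 -0.01  1.11 -0.08]
[-43.9, -38.6, -2.4] [-0.0, -0.0, -0.047]
[-42.1, -40.6, -2.4] [-0.0, -0.0, -0.047]
[-40.2, -42.5, -2.5] [-0.0, -0.0, -0.047]
[-38.1, -44.3, -2.5] [-0.0, -0.0, -0.047]
[-36.0, -46.1, -2.5] [-0.0, -0.0, -0.047]
[-33.9, -47.7, -2.5] [-0.0, -0.0, -0.047]
[-31.6, -49.2, -2.5] [-0.0, -0.0, -0.047]
--
[-6.0, -57.8, 2.5] [-0.0, -0.0, 0.0]
[-6.0, -57.8, 2.5] [-0.0, -0.0, 0.0]
[-6.0, -57.8, 2.5] [-0.0, -0.0, 0.0]
[-6.0, -57.8, 2.5] [-0.0, -0.0, 0.0]
[-6.0, -57.8, 2.5] [-0.0, -0.0, 0.0]
[-6.0, -57.8, 2.5] [-0.0, -0.0, 0.0]
[-6.0, -57.8, 2.5] [-0.0, -0.0, 0.0]
[-6.0, -57.8, 2.5] [-0.0, -0.0, 0.0]
--
```

Request:
drive_tool --series '[1,-44,-39,-2.5,0,0,-0.047,1,-42,-41,-2.5,0,0,-0.047,1,-40,-42,-2.5,0,0,-0.047,1,-38,-44,-2.5,0,0,-0.047,1,-36,-46,-2.5,0,0,-0.047,1,-34,-48,-2.5,0,0,-0.047,1,-32,-49,-2.5,0,0,-0.047]'

```text
t: 0.98
eef_pos: [0.4113, 0.299, 0.2708]
tool_rot: [-0.0, -0.021, 1.0, -0.0]
contact_force: [1.3, 0.3, 0.2]
gripper_width: 1.002
```

Request:
drive_tool --series '[1,-6,-58,2.5,0,0,0,1,-6,-58,2.5,0,0,0,1,-6,-58,2.5,0,0,0,1,-6,-58,2.5,0,0,0,1,-6,-58,2.5,0,0,0,1,-6,-58,2.5,0,0,0,1,-6,-58,2.5,0,0,0,1,-6,-58,2.5,0,0,0,1,0,0,0,0,0,0]'

```text
t: 2.1
eef_pos: [0.4765, -0.1658, 0.2506]
tool_rot: [-0.0, -0.016, 1.0, -0.001]
contact_force: [-0.4, 1.2, 0.3]
gripper_width: 0.997
```

Run:
```python
from h import *
c=cam('wrist');im=c['pixels'].copy()
ex=np.array([.9993,.0372,0]);ey=np.array([-.0372,.9993,0]);M=np.array([.44465,-.16115,0])
for a,b,z in((0,85e-3,.129),(0,-85e-3,.129),(.027,0,.138),(-.037,0,.108),(-.023,.12,.099),(-.023,-.12,.099)):
    print(proj(c,M+a*ex+b*ey+[0,0,z]))
cv2.imwrite('pics/wrist1.png',im)
Q=Rt(.037)
plan([((.467,-.160,.16),Q,2),((.467,-.160,.138),Q,1)])
```

```text
(np.float64(454.8243257705142), np.float64(190.5809416409689))
(np.float64(205.49874172809848), np.float64(191.63598499089676))
(np.float64(331.20550875624906), np.float64(232.70909547716676))
(np.float64(330.1465189025311), np.float64(132.91800922143807))
(np.float64(484.67122013117023), np.float64(156.34682444104368))
(np.float64(173.38992024551894), np.float64(157.4700626192352))
t 2.15 p [ 0.4767 -0.1629  0.2504] F [ 0.6  0.5 -0.5] w 1.0012216001833494 q [-0.22  0.21  0.5   1.99 -0.12  0.98  1.94]
[4.7, 1.6, 45.2] [-0.0, -0.001, -0.001]
[4.8, 1.6, 45.2] [-0.0, -0.001, -0.001]
--
[0.0, 0.0, 22.0] [-0.0, 0.0, 0.0]
--
```

View pics/wrist1.png

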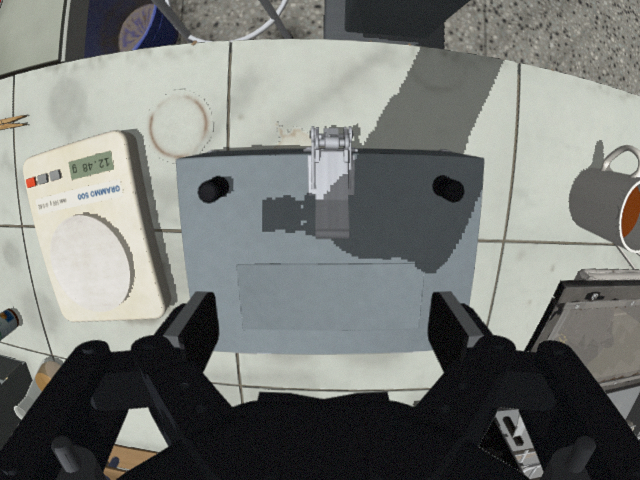

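Wrist view: the knobs (≈(450,190) and (212,190)) and the lever end (332,236) lie where predicted. The pan is at about (91,262). Descending to straddle the lever end.

Request:
drive_tool --series '[1,5,2,45,0,0,0,1,5,1,45,0,0,0,1,0,0,22,0,0,0,0.0,0,0,0,0,0,0,-1,0,0,0,0,0,0,-1,0,0,0,0,0,0,-1,0,0,0,0,0,0,-1,0,0,0,0,0,0]' --force 40

```text
t: 3.15
eef_pos: [0.4683, -0.1601, 0.1402]
tool_rot: [0.002, -0.019, 1.0, -0.001]
contact_force: [-0.2, -4.7, 3.4]
gripper_width: 0.241
```

Run:
```python
from h import *
o,p,q=obs();Q=q
# arc of grip about lever hinge
ex=np.array([.9993,.0372,0]);H=np.array([.44465,-.16115,.108])-.037*ex
d=p-H;a=d@ex;z=d[2];print('a,z',a,z)
w=[]
for th in (.15,.3,.45,.6,.75,.9):
    c,s=np.cos(th),np.sin(th);w.append((p+(a*c-z*s-a)*ex+np.array([0,0,a*s+z*c-z]),Q,1))
plan(w)
c=bot.get_obs()
```

```text
a,z 0.0606535885800542 0.032187021342458974
t 3.15 p [ 0.4683 -0.1601  0.1402] F [-0.2 -4.7  3.4] w 0.2405640249128305 q [-0.17  0.36  0.45  2.11 -0.23  0.72  2.04]
[5.5, -0.0, -8.7] [0.0, 0.0, 0.0]
--
[6.7, -0.0, -7.8] [0.0, 0.0, 0.0]
--
[7.8, -0.0, -6.7] [0.0, 0.0, 0.0]
--
[8.7, 0.0, -5.5] [0.0, 0.0, 0.0]
--
[9.4, 0.0, -4.1] [0.0, 0.0, 0.0]
--
[9.9, 0.0, -2.7] [0.0, 0.0, 0.0]
--
```

Request:
drive_tool --series '[-1,5.5,0,-8.5,0,0,0,-1,6.5,0,-8,0,0,0,-1,8,0,-6.5,0,0,0,-1,8.5,0,-5.5,0,0,0,-1,9.5,0,-4,0,0,0,-1,10,0,-2.5,0,0,0,1,0,0,0,0,0,0,1,0,0,-10,0,0,0,1,0,0,-40,0,0,0,1,-15,0,-50,0,0,0]'

```text
t: 4.4
eef_pos: [0.433, -0.1592, 0.2747]
tool_rot: [-0.002, -0.02, 1.0, 0.0]
contact_force: [1.7, -0.5, 0.2]
gripper_width: 0.998
```

Run:
```python
from h import *
w=cam('wrist')['pixels'];s=cam('side')['pixels'][210:330,270:430]
w=cv2.resize(w,(520,390));s=cv2.resize(s,(520,390),interpolation=2)
cv2.imwrite('pics/lev.png',np.hstack([w[:,:400],s[:,:400]]))
o,p,q=obs();print(p,q.as_matrix().round(3),o['gripper_width'],o['contact_force'])
```

```text
[ 0.43848369 -0.15991224  0.27917804] [[-0.999 -0.041  0.01 ]
 [-0.041  0.999 -0.001]
 [-0.01  -0.001 -1.   ]] 1.003266497864059 [0.56551512 0.32563633 0.84387279]
```

View pics/lev.png

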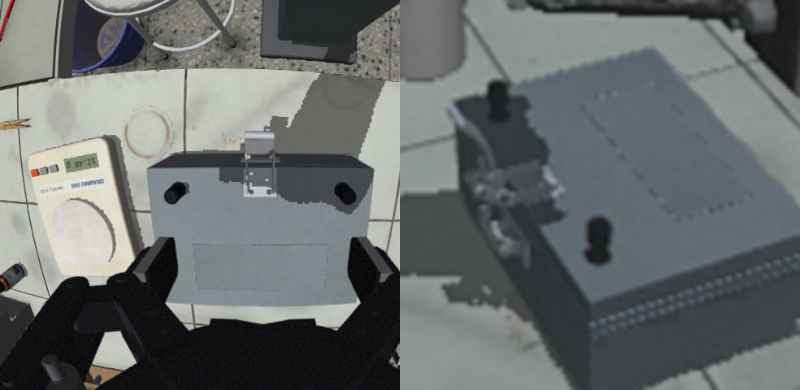

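The lever now leans out over the front (245,140 in the left half) and the hook hangs forward of the bar. Next, the right knob.

Run:
```python
from h import *
Q=Rt(.037)
plan([((.4478,-.246,.19),Q,2),((.4478,-.246,.127),Q,2)])
c=cam('wrist')
hsv=cv2.cvtColor(c['pixels'],cv2.COLOR_BGR2HSV)
print('pan',onz(c,86*640/520,237*480/390,.046))
```

```text
t 4.5 p [ 0.4385 -0.1599  0.2792] F [0.6 0.3 0.8] w 1.003266497864059 q [-0.26  0.09  0.51  2.04 -0.05  1.02  1.89]
[-2.4, -43.1, 44.7] [-0.001, 0.005, 0.002]
[-2.7, -43.2, 44.6] [-0.001, 0.005, 0.002]
--
[0.0, 0.0, 31.5] [-0.0, 0.0, 0.0]
[0.0, 0.0, 31.5] [-0.0, 0.0, 0.0]
--
pan [ 0.55254093 -0.41359448  0.046     ]
```

Request:
drive_tool --series '[0.2,-2.5,-43,44.5,0,0.005,0,0.2,-2.5,-43,44.5,0,0.005,0,0.2,0,0,31.5,0,0,0,0.2,0,0,31.5,0,0,0,0.2,0,0,0,0,0,0,0.2,0,0,0,0,0,0]'

```text
t: 5.3
eef_pos: [0.4412, -0.245, 0.1213]
tool_rot: [-0.006, -0.02, 1.0, 0.0]
contact_force: [0.8, 0.2, 0.8]
gripper_width: 0.602
```

Run:
```python
from h import *
plan([((.4478,-.246,.127),Rt(.037),1)])
c=cam('wrist');print(proj(c,(.4478,-.246,.129)));cv2.imwrite('pics/knob.png',c['pixels'])
```

```text
t 5.3 p [ 0.4412 -0.245   0.1213] F [0.8 0.2 0.8] w 0.6020149772298498 q [-0.02  0.42  0.5   2.09 -0.3   0.71  2.28]
[-6.5, -1.3, -5.7] [0.001, -0.012, 0.003]
--
(np.float64(317.61465459211587), np.float64(352.2514750461739))
```

View pics/knob.png

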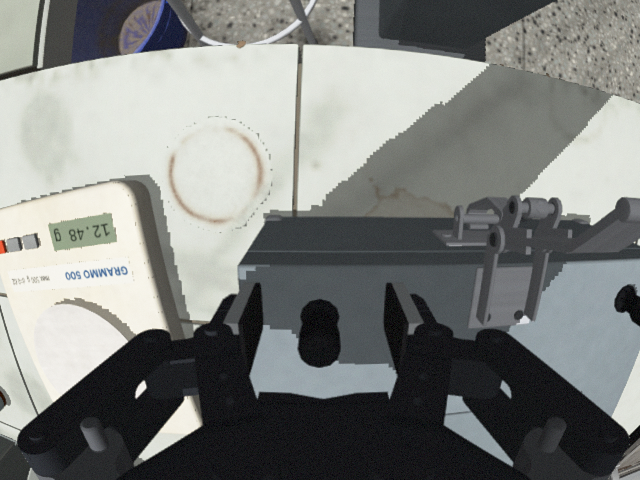

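The knob's top sits between the pads at about (319,348), against (318,352) predicted. I'll correct by 6 mm and grip.

Request:
drive_tool --series '[0.2,-6.5,-1,-5.5,0,-0.012,0,-1,0,0,0,0,0,0,-1,0,0,0,0,0,0,-1,0,0,0,0,0,0,-1,0,0,0,0,0,0]' --force 35

```text
t: 5.98
eef_pos: [0.4487, -0.2463, 0.1276]
tool_rot: [0.001, -0.02, 1.0, -0.0]
contact_force: [-0.4, -0.8, 6.2]
gripper_width: 0.169
```

```bash
cat > lid.py <<'E'
from h import *
import sys
o,p,q=obs()
ex=np.array([.9993,.0372,0]);ey=np.array([-.0372,.9993,0]);H=np.array([.44465,-.16115,.080])+.149*ex-.085*ey
g=p+q.apply([0,0,.003]);d=g-H;a,z=d@ex,d[2];r=np.hypot(a,z);al=np.arctan2(z,a);al0=np.arctan2(.045,-.149)
tilt0=-np.arctan2(q.as_matrix()[:,2]@ex,-q.as_matrix()[2,2])
print('lid now',al0-al,'r',r,'y off',d@ey,'tilt',tilt0)
w=[]
th0=al0-al
for th in eval(sys.argv[1]):
    f=(th-th0)
    phi=al0-th
    tilt=-tilt0*0+min(.5,max(0,(th-.3)*.45)); Q=Rt(.037,tilt)
    G=H+.1556*(np.cos(phi)*ex)+np.array([0,0,.1556*np.sin(phi)])
    w.append((G-Q.apply([0,0,.003]),Q,1))
plan(w)
E
python3 lid.py "np.arange(.12,1.45,.12)"
```

```text
lid now -0.0009567145175988223 r 0.15472127253944276 y off -0.00022467524807102027 tilt -0.0026675238616636113
t 5.975 p [ 0.4487 -0.2463  0.1276] F [-0.4 -0.8  6.2] w 0.16904799669341264 q [-0.02  0.41  0.5   2.08 -0.3   0.71  2.28]
[-5.7, 0.2, -17.9] [-0.0, 0.003, 0.003]
--
[-8.5, 0.0, -16.6] [-0.0, 0.0, 0.0]
--
[-10.5, 0.0, -15.5] [0.0, 0.027, -0.0]
--
[-12.0, 0.0, -14.4] [-0.0, 0.054, 0.0]
--
[-12.9, 0.0, -13.6] [-0.0, 0.054, 0.0]
--
[-13.8, 0.0, -12.7] [-0.0, 0.054, 0.0]
--
[-14.6, 0.0, -11.8] [0.0, 0.054, -0.0]
--
[-15.3, 0.0, -10.8] [-0.0, 0.054, -0.0]
--
[-16.0, 0.0, -9.8] [0.0, 0.054, 0.0]
--
[-16.6, 0.0, -8.8] [0.0, 0.054, -0.0]
--
[-17.2, 0.0, -7.6] [0.0, 0.054, 0.0]
--
[-17.6, 0.0, -6.5] [0.0, 0.041, -0.0]
--
```

Request:
drive_tool --series '[-1,-5.5,0,-18,0,0,0,-1,-8.5,0,-16.5,0,0,0,-1,-10.5,0,-15.5,0,0.027,0,-1,-12,0,-14.5,0,0.054,0,-1,-13,0,-13.5,0,0.054,0,-1,-14,0,-12.5,0,0.054,0,-1,-14.5,0,-12,0,0.054,0,-1,-15.5,0,-11,0,0.054,0]'

```text
t: 6.98
eef_pos: [0.5492, -0.2418, 0.2305]
tool_rot: [-0.148, -0.02, 0.989, -0.003]
contact_force: [0.1, -1.5, 0.1]
gripper_width: -0.001
```

```bash
python3 lid.py "np.linspace(1.08,1.84,8)"
```

```text
lid now 0.9605469064790273 r 0.1553879670139447 y off 0.0005636491326465357 tilt 0.2971948797418623
t 6.975 p [ 0.5492 -0.2418  0.2305] F [ 0.1 -1.5  0.1] w -0.0010494267304345395 q [-0.12  0.57  0.57  1.6  -0.17  1.32  2.09]
[-15.8, -0.6, -9.9] [-0.001, 0.054, 0.003]
--
[-15.0, 0.0, -8.0] [0.0, 0.049, -0.0]
--
[-15.5, 0.0, -7.1] [0.0, 0.049, 0.0]
--
[-15.9, 0.0, -6.2] [0.0, 0.049, 0.0]
--
[-16.1, 0.0, -5.2] [-0.0, 0.002, 0.0]
--
[-16.5, 0.0, -3.5] [0.0, 0.0, 0.0]
--
[-16.8, 0.0, -1.7] [-0.0, -0.0, -0.0]
--
[-16.9, 0.0, 0.1] [0.0, 0.0, 0.0]
--
```

The gripper slipped off the knob (width 0). I'll take a look.

Run:
```python
from h import *
c=cam('side');cv2.imwrite('pics/slip.png',cv2.resize(c['pixels'][170:350,250:430],(540,540),interpolation=2))
```

```text
(no output)
```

View pics/slip.png

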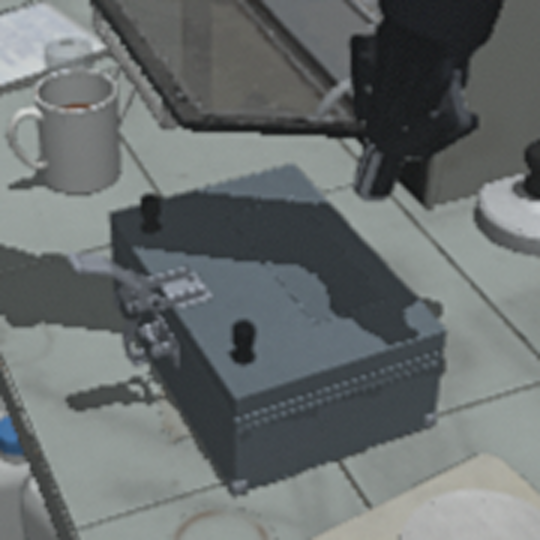

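The lid has fallen shut, while the lever is still over and the hook is off the bar. I'll regrip lower and harder, go slower, and let the tool turn with the lid.

```bash
sed -i 's/tilt=-tilt0.*$/tilt=min(.55,th); Q=Rt(.037,tilt)/; s/\.1556/rr/g; s/^w=\[\]/w=[];rr=float(sys.argv[2]);al0=np.arctan2(float(sys.argv[3]),-.149)/' lid.py
python3 - <<'E'
from h import *
Q=Rt(.037)
plan([((.4478,-.246,.20),Q,3),((.4478,-.246,.124),Q,4)])
E
```

```text
t 7.025 p [ 0.5526 -0.2405  0.2304] F [3.2 1.  0.5] w -0.0014984316482729895 q [-0.12  0.58  0.57  1.6  -0.17  1.32  2.09]
[30.5, -0.3, 19.9] [-0.0, -0.099, 0.002]
[32.3, -0.4, 16.8] [-0.0, -0.099, 0.002]
[33.8, -0.5, 13.5] [-0.0, -0.099, 0.002]
--
[-0.0, 0.0, 19.0] [0.0, -0.0, 0.0]
[-0.0, 0.0, 19.0] [0.0, -0.0, 0.0]
[-0.0, 0.0, 19.0] [0.0, -0.0, 0.0]
[-0.0, 0.0, 19.0] [0.0, -0.0, 0.0]
--
```

Request:
drive_tool --series '[0,30.5,-0.5,20,0,-0.099,0.002,0,32.5,-0.5,17,0,-0.099,0.002,0,34,-0.5,13.5,0,-0.099,0.002,0,0,0,0,0,0,0,0,0,0,0,0,0,0]' --force 100

```text
t: 7.65
eef_pos: [0.4439, -0.2474, 0.2]
tool_rot: [0.001, -0.017, 1.0, -0.0]
contact_force: [1.1, 0.6, 0.4]
gripper_width: 0.498
```

Run:
```python
from h import *
Q=Rt(.037)
plan([((.4478,-.246,.124),Q,4)])
```

```text
t 7.65 p [ 0.4439 -0.2474  0.2   ] F [1.1 0.6 0.4] w 0.4983187722574541 q [-0.09  0.29  0.57  2.04 -0.21  0.87  2.2 ]
[-0.9, 0.3, 19.0] [-0.0, 0.001, -0.001]
[-0.9, 0.3, 19.0] [-0.0, 0.001, -0.001]
[-1.0, 0.3, 19.0] [-0.0, 0.001, -0.001]
[-1.0, 0.3, 19.0] [-0.0, 0.001, -0.001]
--
```

Request:
drive_tool --series '[0,-1,0.3,19,0,0,0,0,-1,0.3,19,0,0,0,0,-1,0.3,19,0,0,0,0,-1,0.3,18,0,0,0,0,0,0,0,0,0,0,0,0,0,0,0,0,0]'

```text
t: 8.4
eef_pos: [0.4483, -0.2466, 0.1251]
tool_rot: [0.001, -0.017, 1.0, -0.001]
contact_force: [0.0, 0.0, 0.4]
gripper_width: 0.498
```

Run:
```python
from h import *
plan([((.4478,-.246,.1245),Rt(.037),1)])
```

```text
t 8.4 p [ 0.4483 -0.2466  0.1251] F [0.  0.  0.4] w 0.4978254774793871 q [-0.03  0.42  0.51  2.08 -0.31  0.71  2.29]
[0.5, 0.6, 0.6] [-0.001, 0.002, -0.003]
--
```

Request:
drive_tool --series '[-1,0.5,0.5,0.5,0,0,0,-1,0,0,0,0,0,0,-1,0,0,0,0,0,0,-1,0,0,0,0,0,0]' --force 100

```text
t: 8.9
eef_pos: [0.4475, -0.2463, 0.125]
tool_rot: [0.002, -0.017, 1.0, -0.001]
contact_force: [-2.3, -1.0, 6.5]
gripper_width: 0.15
```

```bash
python3 lid.py "np.arange(.05,.65,.05)" .1547 .042
```

```text
lid now -0.018941068818064455 r 0.15507841261330402 y off -0.00019588075073326226 tilt -0.0032634125142848654
t 8.9 p [ 0.4475 -0.2463  0.125 ] F [-2.3 -1.   6.5] w 0.1498057710880981 q [-0.03  0.42  0.51  2.09 -0.31  0.71  2.29]
[-2.8, 0.2, -7.3] [-0.001, 0.053, -0.003]
--
[-2.4, 0.0, -7.4] [-0.0, 0.05, 0.0]
--
[-2.4, 0.0, -7.4] [0.0, 0.05, 0.0]
--
[-2.4, 0.0, -7.4] [-0.0, 0.05, 0.0]
--
[-2.4, 0.0, -7.4] [0.0, 0.05, -0.0]
--
[-2.4, 0.0, -7.4] [0.0, 0.05, 0.0]
--
[-2.4, 0.0, -7.4] [-0.0, 0.05, 0.0]
--
[-2.4, 0.0, -7.4] [0.0, 0.05, -0.0]
--
[-2.4, 0.0, -7.4] [-0.0, 0.05, 0.0]
--
[-2.4, 0.0, -7.4] [0.0, 0.05, 0.0]
--
[-2.4, 0.0, -7.4] [-0.0, 0.05, -0.0]
--
[-2.3, 0.0, -7.4] [0.0, 0.0, 0.0]
--
```

Request:
drive_tool --series '[-1,-2.5,0,-7.5,0,0.05,0,-1,-2.5,0,-7.5,0,0.05,0,-1,-2.5,0,-7.5,0,0.05,0,-1,-2.5,0,-7.5,0,0.05,0]'

```text
t: 9.4
eef_pos: [0.459, -0.2458, 0.1533]
tool_rot: [-0.1, -0.017, 0.995, -0.003]
contact_force: [0.8, -1.9, -6.1]
gripper_width: 0.152
```

Request:
drive_tool --series '[-1,-2.5,0,-7.5,0,0.05,0,-1,-2.5,0,-7.5,0,0.05,0,-1,-2.5,0,-7.5,0,0.05,0,-1,-2.5,0,-7.5,0,0.05,0,-1,-2.5,0,-7.5,0,0.05,0,-1,-2.5,0,-7.5,0,0.05,0,-1,-2.5,0,-7.5,0,0.05,0]'

```text
t: 10.28
eef_pos: [0.4925, -0.2446, 0.1964]
tool_rot: [-0.272, -0.016, 0.962, -0.005]
contact_force: [-3.3, -2.2, -3.6]
gripper_width: 0.145
```

```bash
python3 lid.py "np.arange(.6,1.9,.08)" .1547 .042
```

```text
lid now 0.5281416566632116 r 0.1554642780496835 y off -0.00014749520383732084 tilt 0.5518375266686744
t 10.275 p [ 0.4925 -0.2446  0.1964] F [-3.3 -2.2 -3.6] w 0.14515052768681916 q [-0.13  0.68  0.6   1.62 -0.11  1.44  2.1 ]
[-3.1, 0.2, -7.7] [0.001, -0.002, -0.004]
--
[-4.4, 0.0, -11.6] [0.0, 0.0, -0.0]
--
[-5.3, 0.0, -11.2] [0.0, -0.0, 0.0]
--
[-6.2, 0.0, -10.7] [0.0, -0.0, 0.0]
--
[-7.0, 0.0, -10.2] [0.0, -0.0, 0.0]
--
[-7.8, 0.0, -9.6] [0.0, -0.0, 0.0]
--
[-8.6, 0.0, -8.9] [0.0, -0.0, 0.0]
--
[-9.3, 0.0, -8.2] [0.0, -0.0, 0.0]
--
[-9.9, 0.0, -7.4] [0.0, -0.0, 0.0]
--
[-10.4, 0.0, -6.6] [0.0, -0.0, 0.0]
--
[-10.9, 0.0, -5.8] [0.0, -0.0, 0.0]
--
[-11.4, 0.0, -4.9] [0.0, -0.0, 0.0]
--
[-11.7, 0.0, -4.0] [0.0, -0.0, 0.0]
--
[-12.0, 0.0, -3.0] [0.0, -0.0, 0.0]
--
[-12.2, 0.0, -2.0] [0.0, -0.0, 0.0]
--
[-12.3, 0.0, -1.1] [0.0, -0.0, 0.0]
--
[-12.4, 0.0, -0.1] [0.0, -0.0, 0.0]
--
```

Request:
drive_tool --series '[-1,-3,0,-7.5,0,0,0,-1,-4.5,0,-11.5,0,0,0,-1,-5.5,0,-11,0,0,0,-1,-6,0,-10.5,0,0,0,-1,-7,0,-10,0,0,0,-1,-8,0,-9.5,0,0,0]'

```text
t: 11.02
eef_pos: [0.5507, -0.2425, 0.2305]
tool_rot: [-0.274, -0.015, 0.962, -0.004]
contact_force: [-8.5, -0.1, 1.3]
gripper_width: 0.148
```

```bash
python3 lid.py "np.arange(1.1,1.9,.07)" .1555 .042
```

```text
lid now 0.966099920364387 r 0.1553858895961366 y off -0.00020214423718110822 tilt 0.5557897308648088
t 11.025 p [ 0.5507 -0.2425  0.2305] F [-8.5 -0.1  1.3] w 0.147505344955496 q [-0.12  0.73  0.59  1.44 -0.14  1.58  2.09]
[-12.3, 0.3, -13.1] [0.003, -0.006, -0.005]
--
[-8.2, 0.0, -7.1] [-0.0, 0.0, 0.0]
--
[-8.7, 0.0, -6.5] [0.0, -0.0, 0.0]
--
[-9.2, 0.0, -5.9] [0.0, -0.0, 0.0]
--
[-9.5, 0.0, -5.2] [0.0, -0.0, 0.0]
--
[-9.9, 0.0, -4.5] [0.0, -0.0, 0.0]
--
[-10.2, 0.0, -3.8] [0.0, -0.0, 0.0]
--
[-10.4, 0.0, -3.1] [0.0, -0.0, 0.0]
--
[-10.6, 0.0, -2.4] [0.0, -0.0, 0.0]
--
[-10.8, 0.0, -1.6] [0.0, -0.0, 0.0]
--
[-10.8, 0.0, -0.9] [0.0, -0.0, 0.0]
--
[-10.9, 0.0, -0.1] [0.0, -0.0, 0.0]
--
```

Request:
drive_tool --series '[-1,-9.5,0,-10,0,0,0,-1,-8,0,-7,0,0,0,-1,-8.5,0,-6.5,0,0,0,-1,-9,0,-6,0,0,0,-1,-9.5,0,-5,0,0,0,-1,-10,0,-4.5,0,0,0,-1,-10,0,-4,0,0,0]'

```text
t: 11.9
eef_pos: [0.63, -0.2395, 0.2345]
tool_rot: [-0.272, -0.016, 0.962, -0.005]
contact_force: [-5.2, 0.3, 6.8]
gripper_width: 0.149
```

```bash
python3 lid.py "np.arange(1.61,1.9,.07)" .1555 .042
```

```text
lid now 1.4834784014832003 r 0.15525511583697266 y off -0.0002060895065774403 tilt 0.5516175241923704
t 11.9 p [ 0.63   -0.2395  0.2345] F [-5.2  0.3  6.8] w 0.14905046009721404 q [-0.08  0.85  0.58  1.2  -0.18  1.7   2.06]
[-16.0, 0.3, -5.1] [0.002, -0.002, -0.004]
--
[-10.7, 0.0, -2.2] [-0.0, -0.0, 0.0]
--
[-10.8, 0.0, -1.4] [0.0, 0.0, 0.0]
--
[-10.9, 0.0, -0.7] [0.0, 0.0, 0.0]
--
[-10.9, 0.0, 0.1] [0.0, 0.0, 0.0]
--
```

Request:
drive_tool --series '[-1,-12,0,-3.5,0,-0.02,0,-1,-10.5,0,-2.5,0,-0.02,0,-1,-11,0,-2,0,-0.02,0,-1,-11,0,-1,0,-0.02,0,-1,-10,0,-0.5,0,-0.02,0]'

```text
t: 12.52
eef_pos: [0.6831, -0.2375, 0.214]
tool_rot: [-0.223, -0.016, 0.975, -0.004]
contact_force: [-6.0, 1.2, -1.6]
gripper_width: 0.15
```

```bash
python3 lid.py "[1.8,1.87]" .1555 .042
```

```text
lid now 1.8526812330015368 r 0.1564590118427084 y off -0.00017385828705598162 tilt 0.4492911782940245
t 12.525 p [ 0.6831 -0.2375  0.214 ] F [-6.   1.2 -1.6] w 0.14971279685949543 q [-0.06  0.89  0.56  1.11 -0.24  1.65  2.04]
[10.8, 0.1, -0.0] [0.001, 0.101, -0.003]
--
[-10.9, 0.0, -0.1] [-0.0, 0.0, 0.0]
--
```

Request:
drive_tool --series '[0.2,0,0,0,0,0,0,0.2,0,0,0,0,0,0,0.2,0,0,0,0,0,0,0.2,0,0,-25,0,0,0,0.2,0,0,-50,0,0,0,0.2,0,0,-50,0,0,0]'

```text
t: 13.28
eef_pos: [0.734, -0.2341, 0.324]
tool_rot: [-0.218, -0.017, 0.976, -0.007]
contact_force: [-36.9, 16.4, 17.9]
gripper_width: 0.597
```

Run:
```python
from h import *
Q=Rt(.037)
plan([((.70,-.235,.37),Q,3),((.48,-.16,.36),Q,4)])
```

```text
t 13.275 p [ 0.734  -0.2341  0.324 ] F [-36.9  16.4  17.9] w 0.5967263309333749 q [ 0.04  0.91  0.4   0.77 -0.15  1.92  1.95]
[16.8, 0.0, -9.0] [-0.002, -0.147, -0.001]
[15.3, 0.0, -11.4] [-0.002, -0.147, -0.001]
[13.4, 0.1, -13.5] [-0.002, -0.147, -0.001]
--
[54.3, 20.8, 2.5] [0.0, -0.0, 0.0]
[54.3, 20.8, 2.5] [0.0, -0.0, 0.0]
[54.3, 20.8, 2.5] [0.0, -0.0, 0.0]
[54.3, 20.8, 2.5] [0.0, -0.0, 0.0]
--
```

Request:
drive_tool --series '[0.2,16,0,0,0,-0.12,0,0.2,15,0,-8,0,-0.14,0]'

```text
t: 13.52
eef_pos: [0.7077, -0.2357, 0.3426]
tool_rot: [-0.087, -0.018, 0.996, -0.004]
contact_force: [0.4, -0.7, 0.2]
gripper_width: 0.597
```

Run:
```python
from h import *
Q=Rt(.037)
plan([((.68,-.225,.36),Q,2),((.48,-.16,.36),Q,4)])
c=cam('side');cv2.imwrite('pics/lidopen.png',c['pixels'][60:460,200:600])
```

```text
t 13.525 p [ 0.7077 -0.2357  0.3426] F [ 0.4 -0.7  0.2] w 0.5972575173637158 q [ 0.02  0.67  0.39  1.11 -0.17  1.57  1.97]
[15.0, 5.8, -6.2] [-0.002, -0.088, -0.0]
[14.4, 5.8, -7.5] [-0.002, -0.088, -0.0]
--
[49.4, 18.1, -0.0] [0.0, 0.0, 0.0]
[49.4, 18.1, -0.0] [0.0, 0.0, 0.0]
[49.4, 18.1, -0.0] [0.0, 0.0, 0.0]
[49.4, 18.1, -0.0] [0.0, 0.0, 0.0]
--
```

View pics/lidopen.png

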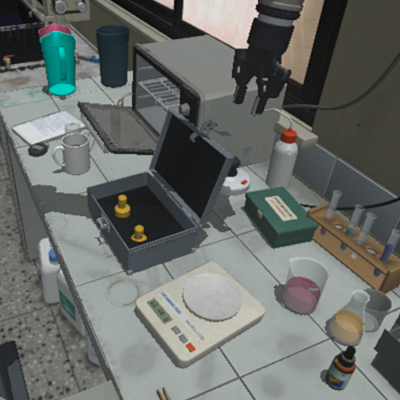

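The lid is fully open. The left (far) weight at (122,206) looks taller than the right one at (138,234); I'll verify this numerically.

Request:
drive_tool --series '[0.2,15,6,-6,0,-0.088,0,0.2,14,6,-8,0,-0.088,0,0.2,49,18,0,0,0,0,0.2,49,18,0,0,0,0,0.2,49,18,0,0,0,0,0.2,49,18,0,0,0,0,0.2,0,0,0,0,0,0]'

```text
t: 14.45
eef_pos: [0.4779, -0.1592, 0.3618]
tool_rot: [-0.002, -0.018, 1.0, -0.001]
contact_force: [0.5, -0.0, 1.1]
gripper_width: 0.6
```

Run:
```python
from h import *
ex=np.array([.9993,.0372,0]);ey=np.array([-.0372,.9993,0]);M=np.array([.44465,-.16115,0])
P={'L':M+.04*ex+.045*ey,'R':M+.04*ex-.045*ey};print(P)
cs=cam('side');cw=cam('wrist')
for c in(cs,cw):
  hsv=cv2.cvtColor(c['pixels'],cv2.COLOR_BGR2HSV);m=cv2.inRange(hsv,(15,110,60),(32,255,255))
  n,l,s,ce=cv2.connectedComponentsWithStats(m)
  for i in range(1,n):
    if s[i,4]>40: print(c['n'],s[i],ce[i].round(1))
  for k,p in P.items():
    print(k,[np.round(proj(c,p+[0,0,z]),1) for z in(.035,.050,.056,.075,.081)])
cv2.imwrite('pics/w2.png',cw['pixels'])
o,p,q=obs();print(p,o['contact_force'])
```

```text
{'L': array([ 0.482948 , -0.1146935,  0.       ]), 'R': array([ 0.486296 , -0.2046305,  0.       ])}
side [ 61   9  36  11 261] [80.3 14.4]
side [315 255  16  23 268] [322.2 267.3]
side [331 285  16  17 189] [338.6 293.9]
side [566 298  17  14  70] [572.9 304.6]
side [588 321  22  21 137] [598.8 329.7]
side [565 334  20  15  69] [576.7 341.4]
side [536 371  27  20 173] [551.4 378.1]
side [358 450  22  30 180] [369.1 467. ]
L [array([321.9, 271.1]), array([321.9, 266.3]), array([321.8, 264.4]), array([321.8, 258.2]), array([321.8, 256.3])]
R [array([338.4, 293.9]), array([338.5, 289. ]), array([338.5, 287.1]), array([338.7, 280.7]), array([338.8, 278.7])]
wrist [ 39 118  31   6  75] [ 51.7 120.9]
wrist [273 177  30  31 734] [287.7 192.2]
wrist [345 177  32  36 884] [359.9 194.5]
wrist [ 68 334  14  23 198] [ 74.5 344.7]
L [array([359.7, 193.9]), array([360.9, 195.9]), array([361.4, 196.8]), array([363.1, 199.7]), array([363.6, 200.6])]
R [array([286., 194.]), array([284.7, 196.1]), array([284.2, 197. ]), array([282.4, 199.8]), array([281.8, 200.8])]
[ 0.48134682 -0.15966356  0.36214188] [ 0.60837928 -0.54787194  0.84963099]
```

View pics/w2.png

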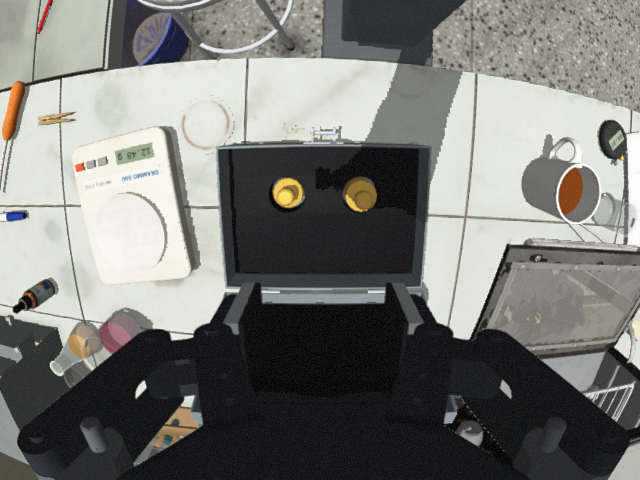

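Run:
```python
from h import *
for n,(u,v) in(('wrist',(133,230)),('side',(412,356))):
    c=cam(n);r=55;hsv=cv2.cvtColor(cv2.GaussianBlur(c['pixels'],(3,3),0),cv2.COLOR_BGR2HSV)
    S=hsv[v-r:v+r,u-r:u+r,1];print(n,'S centre',S[r,r],hsv[v,u])
    m=((S<int(S[r-4:r+5,r-4:r+5].max())+6)&(hsv[v-r:v+r,u-r:u+r,2]>110)).astype(np.uint8)
    m=cv2.morphologyEx(m,cv2.MORPH_OPEN,np.ones((7,7)))
    k,l,s,ce=cv2.connectedComponentsWithStats(m);i=l[r,r];ct=max(cv2.findContours((l==i).astype(np.uint8),0,1)[0],key=len)
    e=cv2.fitEllipse(cv2.convexHull(ct));b=s[i];print(b,e)
    X=np.array([onz(c,q[0][0]+u-r,q[0][1]+v-r,.046) for q in ct])
    cc,rad=cv2.minEnclosingCircle(X[:,:2].astype(np.float32)*1000);print('pan',cc,rad)
plan([((.483,-.1147,.16),Rt(.037),4),((.483,-.1147,.077),Rt(.037),3)])
```

```text
wrist S centre 6 [ 20   6 245]
[   0   18   86   92 5791] ((36.81291198730469, 63.03268814086914), (91.20433044433594, 98.92721557617188), 70.87602996826172)
pan (560.828369140625, -441.22210693359375) 83.38639831542969
side S centre 3 [ 45   3 171]
[  26   32   59   47 2154] ((54.988399505615234, 55.13300323486328), (45.1901969909668, 60.279720306396484), 107.3316650390625)
pan (540.8992919921875, -427.841552734375) 57.02326965332031
t 14.65 p [ 0.4821 -0.1598  0.3617] F [-0.1  0.1 -0.1] w 0.5986318912082631 q [-0.15  0.1   0.38  1.82 -0.03  1.23  1.84]
[-0.8, 11.5, 50.4] [-0.001, -0.001, -0.0]
[-0.8, 11.4, 50.4] [-0.001, -0.001, -0.0]
[-0.7, 11.4, 50.4] [-0.001, -0.001, -0.0]
[-0.7, 11.3, 50.4] [-0.001, -0.001, -0.0]
--
[0.0, 0.0, 27.7] [0.0, -0.0, 0.0]
[0.0, 0.0, 27.7] [0.0, -0.0, 0.0]
[0.0, 0.0, 27.7] [0.0, -0.0, 0.0]
--
```

The side view fits the pan as a circle of radius 57.0 mm at (0.541,-0.428); the wrist mask bled into the body, so I'm discarding it. The tall weight is in the left pocket (its top matches z = 0.081).

Request:
drive_tool --series '[0,-1,11.5,50,0,0,0,0,-1,11.5,50,0,0,0,0,-0.5,11.5,50,0,0,0,0,-0.5,11,50,0,0,0,0,0,0,0,0,0,0,0,0,0,0,0,0,0]' --force 60

```text
t: 15.4
eef_pos: [0.483, -0.1157, 0.1624]
tool_rot: [-0.001, -0.017, 1.0, -0.002]
contact_force: [-0.2, 0.3, 0.9]
gripper_width: 0.503
```

Run:
```python
from h import *
c=cam('wrist');hsv=cv2.cvtColor(c['pixels'],cv2.COLOR_BGR2HSV);m=cv2.inRange(hsv,(15,110,60),(32,255,255))
n,l,s,ce=cv2.connectedComponentsWithStats(m)
for i in range(1,n):
    if s[i,4]>300: print(s[i],ce[i].round(1))
for z in(.047,.069,.081):print(np.round(proj(c,(.483,-.1147,z)),1))
plan([((.483,-.1147,.077),Rt(.037),3)])
cv2.imwrite('pics/w3.png',c['pixels'])
```

```text
[ 178  205   52   53 2032] [203.4 232.3]
[ 297  204   57   68 2948] [324.9 236.6]
[324.3 239. ]
[324.3 249.2]
[324.2 255.6]
t 15.45 p [ 0.4833 -0.1158  0.163 ] F [ 0.7 -0.3  0.3] w 0.49915031322990333 q [-0.16  0.31  0.32  2.08 -0.13  0.77  1.85]
[0.0, 0.5, 28.7] [-0.001, -0.0, -0.001]
[0.1, 0.5, 28.7] [-0.001, -0.0, -0.001]
[0.1, 0.4, 28.7] [-0.001, -0.0, -0.001]
--
```

View pics/w3.png

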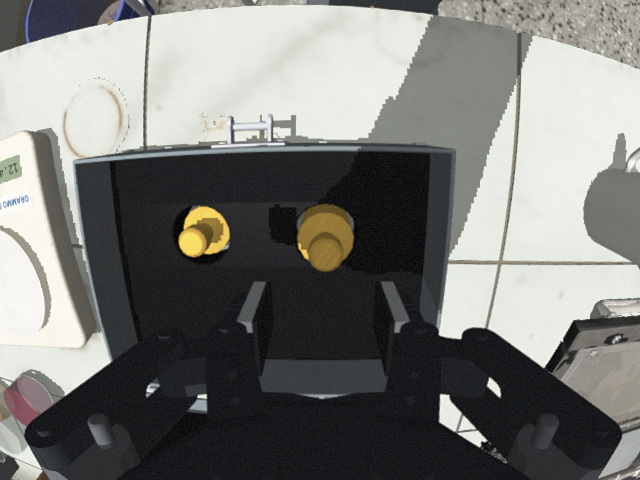

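The knob top at (325,253) agrees with the prediction of (324,256). Descending to grip.

Request:
drive_tool --series '[0,0,0.5,28.5,0,0,0,0,0,0.5,28.5,0,0,0,0,0,0.5,28.5,0,0,0,0,0,0,0,0,0,0,-1,0,0,0,0,0,0,-1,0,0,0,0,0,0,-1,0,0,0,0,0,0,-1,0,0,0,0,0,0]' --force 60

```text
t: 16.45
eef_pos: [0.4827, -0.1143, 0.0776]
tool_rot: [-0.0, -0.017, 1.0, -0.002]
contact_force: [0.3, -1.2, 7.2]
gripper_width: 0.222
```

Request:
drive_tool --series '[-1,0,0,-10,0,0,0,-1,0,0,-20,0,0,0]'

```text
t: 16.7
eef_pos: [0.4801, -0.1132, 0.1059]
tool_rot: [-0.003, -0.018, 1.0, -0.002]
contact_force: [0.7, 0.9, -4.7]
gripper_width: 0.212
```

Run:
```python
from h import *
Q=Rt(.037)
plan([((.48,-.115,.19),Q,2),((.485,-.30,.19),Q,5),((.541,-.428,.16),Q,4)])
```

```text
t 16.7 p [ 0.4801 -0.1132  0.1059] F [ 0.7  0.9 -4.7] w 0.21244322375720584 q [-0.14  0.4   0.29  2.12 -0.18  0.65  1.89]
[0.4, -1.0, -42.0] [-0.002, -0.003, -0.001]
[0.2, -1.0, -42.0] [-0.002, -0.003, -0.001]
--
[0.4, -37.0, -0.0] [0.0, 0.0, 0.0]
[0.4, -37.0, -0.0] [0.0, 0.0, 0.0]
[0.4, -37.0, -0.0] [0.0, 0.0, 0.0]
[0.4, -37.0, -0.0] [0.0, 0.0, 0.0]
[0.4, -37.0, -0.0] [0.0, 0.0, 0.0]
--
[-12.8, -32.5, 7.5] [0.0, 0.0, 0.0]
[-12.8, -32.5, 7.5] [0.0, 0.0, 0.0]
[-12.8, -32.5, 7.5] [0.0, 0.0, 0.0]
[-12.8, -32.5, 7.5] [0.0, 0.0, 0.0]
--
```

Request:
drive_tool --series '[-1,0,0,-42,0,0,0,-1,0,0,-42,0,0,0,-1,0,-30,0,0,0,0,-1,0,-40,0,0,0,0,-1,0,-40,0,0,0,0,-1,0,-40,0,0,0,0,-1,0,-35,0,0,0,0,-1,-13,-32,7,0,0,0,-1,-13,-32,7,0,0,0,-1,-13,-32,7,0,0,0,-1,-13,-25,7,0,0,0,-1,0,0,0,0,0,0]'

```text
t: 18.2
eef_pos: [0.5436, -0.4186, 0.1618]
tool_rot: [-0.003, -0.017, 1.0, -0.002]
contact_force: [-0.5, -0.5, -5.3]
gripper_width: 0.219
```

Run:
```python
from h import *
Q=Rt(.037)
plan([((.541,-.428,.126),Q,3)])
c=cam('side')
hsv=cv2.cvtColor(c['pixels'],cv2.COLOR_BGR2HSV);m=cv2.inRange(hsv,(15,110,60),(32,255,255))
n,l,s,ce=cv2.connectedComponentsWithStats(m)
for i in range(1,n):
    if s[i,4]>120: print(s[i],ce[i].round(1))
o,p,q=obs()
for dz in(0,-.0726,-.0306):print(np.round(proj(c,p+[0,0,dz]),1))
cv2.imwrite('pics/s5.png',cv2.resize(c['pixels'][220:420,320:520],(500,500),interpolation=2))
```

```text
t 18.2 p [ 0.5436 -0.4186  0.1618] F [-0.5 -0.5 -5.3] w 0.21882169320878095 q [ 0.3   0.61  0.38  1.62 -0.26  0.96  2.37]
[0.9, -3.1, 12.0] [-0.001, -0.002, -0.001]
[0.9, -3.1, 12.0] [-0.001, -0.002, -0.001]
[0.9, -3.1, 11.9] [-0.001, -0.002, -0.001]
--
[  0   9  97  16 703] [48.8 16.9]
[331 285  16  17 193] [338.6 293.9]
[405 304  21  39 447] [413.9 327.8]
[536 371  27  20 166] [551.4 378. ]
[358 450  22  30 169] [369.2 467. ]
[417.4 307.8]
[412.7 335.3]
[415.3 319.8]
```

View pics/s5.png

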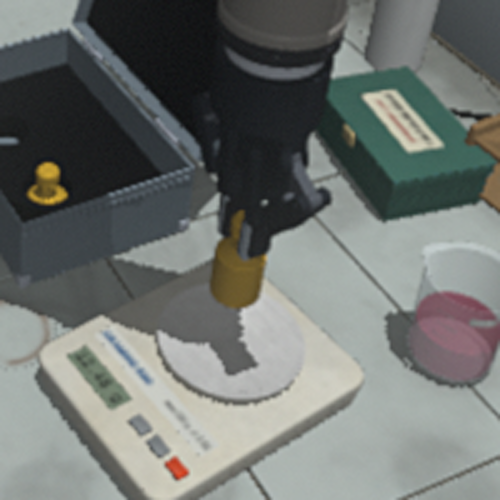

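The weight hangs upright from its knob over the pan, and the short weight is still in place (its blob hasn't moved). Lowering.

Request:
drive_tool --series '[-1,1,-3,12,0,0,0,-1,1,-3,12,0,0,0,-1,1,-3,12,0,0,0,-1,0,0,0,0,0,0]'

```text
t: 18.75
eef_pos: [0.5402, -0.426, 0.1248]
tool_rot: [-0.004, -0.018, 1.0, -0.001]
contact_force: [0.6, 0.1, -5.4]
gripper_width: 0.213
```

Request:
drive_tool --series '[-1,0,0,3,0,0,0,-1,0,0,2,0,0,0,-1,0,0,1,0,0,0]'

```text
t: 19.12
eef_pos: [0.5415, -0.4264, 0.1206]
tool_rot: [-0.002, -0.018, 1.0, -0.002]
contact_force: [-1.1, -0.2, -4.7]
gripper_width: 0.214
```

Request:
drive_tool --series '[-1,0,0,1,0,0,0,-1,0,0,1,0,0,0,-1,0,0,0,0,0,0]'

```text
t: 19.5
eef_pos: [0.5413, -0.4264, 0.1184]
tool_rot: [-0.002, -0.018, 1.0, -0.002]
contact_force: [-0.2, 0.2, -4.9]
gripper_width: 0.218
```

Request:
drive_tool --series '[-1,0,0,0.8,0,0,0,-1,0,0,0,0,0,0]'

```text
t: 19.75
eef_pos: [0.5413, -0.4264, 0.1176]
tool_rot: [-0.002, -0.018, 1.0, -0.002]
contact_force: [-0.1, -0.5, -4.4]
gripper_width: 0.218
```

Request:
drive_tool --series '[-1,0,0,0.8,0,0,0,-1,0,0,0,0,0,0]'

```text
t: 20.0
eef_pos: [0.5413, -0.4264, 0.1168]
tool_rot: [-0.002, -0.018, 1.0, -0.002]
contact_force: [0.6, -0.5, -5.5]
gripper_width: 0.216
```

Request:
drive_tool --series '[-1,0,0,0.8,0,0,0,-1,0,0,0,0,0,0]'

```text
t: 20.25
eef_pos: [0.5413, -0.4265, 0.116]
tool_rot: [-0.002, -0.018, 1.0, -0.002]
contact_force: [0.3, 0.1, -5.4]
gripper_width: 0.216
```

Request:
drive_tool --series '[-1,0,0,1,0,0,0,-1,0,0,0,0,0,0]'

```text
t: 20.5
eef_pos: [0.5413, -0.4264, 0.1149]
tool_rot: [-0.002, -0.018, 1.0, -0.002]
contact_force: [0.6, 0.8, -5.5]
gripper_width: 0.213
```

Request:
drive_tool --series '[-1,0,0,1,0,0,0,-1,0,0,0,0,0,0]'

```text
t: 20.75
eef_pos: [0.5414, -0.4267, 0.1144]
tool_rot: [-0.002, -0.018, 1.0, -0.002]
contact_force: [-0.8, -0.6, -2.9]
gripper_width: 0.214
```

Run:
```python
from h import *
c=cam('side')
hsv=cv2.cvtColor(c['pixels'],cv2.COLOR_BGR2HSV);m=cv2.inRange(hsv,(15,110,60),(32,255,255))
n,l,s,ce=cv2.connectedComponentsWithStats(m)
for i in range(1,n):
    if s[i,4]>120: print(s[i],ce[i].round(1))
o,p,q=obs();print(p,o['contact_force'])
for z in(.046,.048,.052,.088):print(z,np.round(proj(c,[p[0]-.0,p[1]-.019,z]),1))
```

```text
[  0   9  97  16 704] [49.1 16.9]
[331 285  16  17 192] [338.6 294. ]
[403 326  21  37 410] [412.2 348.6]
[536 371  27  20 168] [551.3 378. ]
[358 450  22  30 174] [369.3 467.4]
[ 0.54144209 -0.42665927  0.11436505] [-0.71660113 -1.17391801 -3.39300851]
0.046 [417.2 361.6]
0.048 [417.3 360.9]
0.052 [417.5 359.6]
0.088 [419.9 346.9]
```

Request:
drive_tool --series '[-1,0,0,0.8,0,0,0,-1,0,0,0,0,0,0]'

```text
t: 21.05
eef_pos: [0.5415, -0.427, 0.1142]
tool_rot: [-0.002, -0.018, 1.0, -0.002]
contact_force: [-2.0, 0.1, 5.8]
gripper_width: 0.215
```

The weight is on the pan (force reversed to +5.8 N). Releasing and retreating.

Request:
drive_tool --series '[0,0,0,0,0,0,0,0,0,0,0,0,0,0,0,0,0,0,0,0,0,0,0,0,0,0,0,0,0,0,0,-15,0,0,0,0,0,0,-30,0,0,0,0,0,0,-50,0,0,0,0,0,0,-50,0,0,0,0,20,0,-50,0,0,0,0,0,0,0,0,0,0]'

```text
t: 22.3
eef_pos: [0.5219, -0.4294, 0.3151]
tool_rot: [0.002, -0.016, 1.0, -0.005]
contact_force: [0.0, -0.6, -0.4]
gripper_width: 0.503
```

Run:
```python
from h import *
c=cam('side')
hsv=cv2.cvtColor(c['pixels'],cv2.COLOR_BGR2HSV);m=cv2.inRange(hsv,(15,110,60),(32,255,255))
n,l,s,ce=cv2.connectedComponentsWithStats(m)
for i in range(1,n):
    if s[i,4]>120: print(s[i],ce[i].round(1))
for z in(.046,.122):print(z,np.round(proj(c,[.541,-.428,z]),1))
o,p,q=obs();print(p,o['contact_force'],o['t'])
cv2.imwrite('pics/fin.png',c['pixels'][60:460,200:600])
```

```text
[  0  11  65  14 451] [30.9 18.2]
[331 285  16  17 192] [338.6 294. ]
[404 326  20  37 542] [413.8 345.7]
[536 371  27  20 160] [551.4 377.9]
[358 450  22  30 173] [369.1 467. ]
0.046 [412.  354.9]
0.122 [416.8 327.7]
[ 0.52202071 -0.42789688  0.31205817] [-0.07107641  0.78699877 -0.30384926] 22.35
```

View pics/fin.png

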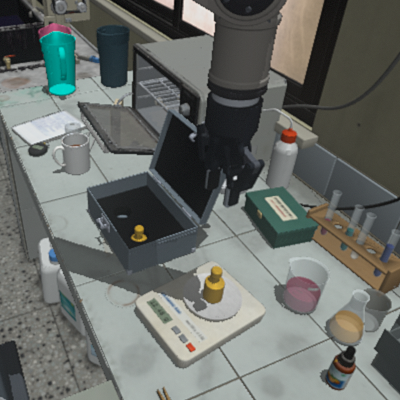

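```bash
python3 -c "
from station import bot
print(bot.hand_in())"
```

```text
the job is handed in; nothing more can be done
None
```

The job is handed in at about 22.4 s of the 54 s allowed; no verdict came back. The latch is open, the lid is right back, and the tall weight stands upright near the middle of the balance pan.

- **Latch:** I pinched the end of the lever and carried it past dead centre. The picture showed the lever leaning over the front and the hook clear of the bar.
- **Lid:** My first grip on the right knob slipped and the lid fell shut. Gripping lower and harder (100 N), and turning the tool with the lid, brought it to about 1.85 rad. It was still open in the last picture.
- **Tall weight:** It was in the left pocket. I set it on the pan in small steps. Contact came about 3 mm lower than I had worked out, and the force during the set-down stayed within about 6 N. Its base was released within a few millimetres of the measured pan centre.
- **Other things:** The short weight's image position did not change. The balance and mug look unmoved in the last picture and the stopwatch does not look disturbed. The beaker I did not check at the end. At hand-in the robot was clear of everything.

**Checks that failed or disagreed:**
- One wrist-camera fit of the pan ran into the balance's body, so I used the side view, where the fitted radius matched at 57.0 mm.
- While backing off the knob, the sixth joint reached its 1.92 rad limit and the force reading rose to about 44 N. It cleared at the next move. I took it to be the joint limit rather than contact, but I did not confirm that.

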